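# Raise the specimen plate on a wedge under the microscope

### The job

Slide the carriage of the specimen stand by its post until the marked spot on the plate sits under the tip of the microscope's objective, with the plate still flat, and let go of it. Then take the wedge and push it, flat on the bench, under the middle of the plate's front edge until that edge has just lifted, by 2 to 5 mm, and finish while holding the wedge there, so that nothing else carries the plate and the spot is still under the tip. Leave the other things where they are and do not knock the microscope.

Things in the scene. Friction and masses are not known exactly. Their poses are not given: they have to be found in the camera images.
- stand: Grey base of the specimen stand, fixed on the bench, 130 x 330 mm, 6 mm thick. Origin at bench level on its front edge (towards the robot); x points across the stand away from the robot, y along its slide direction. It covers x 0 to 130 mm, y -200 to 130 mm. It carries the carriage, which carries the hinged plate.
- carriage: Dark steel carriage, slides only along the stand's y axis (120 mm of travel) with about 3 N of friction, stays where left. Bed 85 x 100 mm, its top 12 mm above the bench; an arm on its -y side carries an upright post to move it by. Origin on the plate's centre line, 6 mm above the bench, above the base's front edge; axes parallel to the stand's.
- post (a point): On the axis of the carriage's upright round aluminium post (14 mm diameter, from 12 to 60 mm above the bench), 36 mm above the bench, at grip height. The post stands 115 mm to the -y side of the plate's centre line.
- plate: Bare steel plate, 150 (x) x 90 (y) x 8 mm, 0.5 to 0.9 kg, lying flat on the carriage and hinged to it along its far edge: its front edge can rise and falls back by its weight. It overhangs the base's front edge by 75 mm, 12 mm clear of the bench. Origin on the hinge line, at the underside, mid width; x away from the robot, z up. It runs from x -150 to 0 mm.
- spot (a point): The marked spot: centre of the small dark ring (12 mm) on the plate's top face, on the centre line, 55 mm from the hinge; a fine dark line runs through it along the plate's length (x).
- lip (a point): Middle of the front edge of the plate, at its underside. 12 mm above the bench while the plate lies flat; its height less 12 mm is the lift.
- microscope: White bench microscope, fixed, at the +y end of the stand, its head reaching over the stand to the -y side. Origin at bench level under its limb, 190 mm to the +y side of the objective; foot 130 x 120 mm, height about 375 mm. Above the spot: objective and nosepiece (56 mm across at 0.13 m), then a 44 mm tube up to 0.25 m.
- tip (a point): Lower end of the objective, 10 mm across, fixed, 34 mm above the bench (14 mm above the flat plate's top).
- wedge: Loose aluminium wedge, about 0.3 kg, lying on its flat underside. Origin on the underside below the centre of its grip block (28 x 28 mm, 56 mm tall). From the block a ramp 40 mm wide runs along +x, sloping straight down from 24 mm high at x = 14 mm to 4 mm high at its thin end at x = 90 mm (1 mm in 3.8 mm).
- spacer: Loose aluminium block with the same grip block, but its front part is level, 24 mm high all along (x = 14 to 90 mm, 40 mm wide): not the wedge. Not needed. Origin below the centre of its grip block, on its underside. The two lie left and right in front of the stand, either way round.
- petri_dish: Shallow glass dish, 88 mm across, 18 mm high. Not needed. Origin on its underside.
- dropper_bottle: Small amber bottle, 36 mm across, 85 mm tall. Not needed. Origin on its underside.
- beaker: Open glass beaker, 72 mm across, 90 mm tall. Not needed. Origin on its underside.
- specimen_jar: Glass jar with a white cap, 56 mm across, 75 mm tall. Not needed. Origin on its underside.
- screwdriver: Small screwdriver lying flat, 160 mm long. Not needed. Origin on its underside.
- slide_box: Plastic box of glass slides, 85 x 100 x 35 mm. Not needed. Origin on its underside.
Not all that is in view belongs to the job. What is shaped like the wedge but red is not meant.

How it is judged (in metres and radians):
On the way, in this order (a step that is already met when the one before it is completed fails the run):
1. the marked spot is under the objective's tip, with the plate lying flat and the carriage let go (horizontal distance between spot and tip below 0.005 m and height (world z) of lip below 0.0128 m and contact force between each of the fingers, the arm and carriage below 0.3 N and linear speed of carriage below 0.01 m/s), for 0.2 s.
2. the wedge lifts the plate's front edge (height (world z) of lip above 0.0132 m and contact force between wedge and plate above 0.3 N), for 0.1 s.
At the end, for the whole second after the job is handed in: Fingers hold the wedge (over 1 N), flat on the bench (4 mm, 0.1 rad), within 30 mm of the plate's centre line; it bears the plate, front edge 1.5 to 6 mm up; robot and spacer touch neither plate nor carriage; spot within 5 mm of the tip in plan; all at rest (horizontal distance between spot and tip below 0.005 m and height (world z) of lip between 0.0135 and 0.018 m and contact force between wedge and plate above 0.3 N and contact force between the fingers and wedge above 1 N and contact force between each of the fingers, the arm, spacer and carriage below 0.3 N and angle between wedge's own z axis and vertical below 0.1 rad and height (world z) of wedge below 0.004 m and y of wedge in the frame of plate between -0.03 and 0.03 m and linear speed of each of plate, wedge below 0.01 m/s); the arm keeps its last pose, push and grip.
It fails at once if a bystander was moved by more than 25 mm (distance of any of spacer, petri_dish, dropper_bottle, beaker, specimen_jar, screwdriver, slide_box from where it was at the start of the episode above 0.025 m).
It fails at once if the microscope was knocked (more than 8 N) (contact force between any of the arm, the fingers, wedge and microscope above 8 N).
It also fails if it takes over 61 s, if anything falls off the work surface, if the arm or the gripper's body presses on something with over 40 N, if the wrist force passes 120 N, or if a joint passes its speed limit or range.

### The arm

A 6-joint arm with a two-finger parallel gripper is mounted at the origin on the work surface. World frame = base frame: x ahead of the robot, y to its left, z up, the work surface at z = 0. Lengths are in mm, angles in degrees, forces in N, time in s.
With the tool pointing down it reaches from about 300 to 850 mm from the base axis. Payload 4.2 kg.
Tool frame: the origin (TCP) lies midway between the tips of the shut fingers; the grasp point (between the pads) lies 19 mm behind it; z points along the fingers, y is the line along which they close (so a half turn about z gives the same grasp; the last joint's range is limited). The gripper opens to 91 mm and grips with 3 to 60 N. Pads are 32 mm wide; open, the fingers measure 118 mm over their backs; the gripper's body (76 mm by 178 mm) begins 60 mm behind the grasp point.
Start: joints at [69.213, 18.312, 89.639, -0, 72.044, -1.146], TCP at [193.275, 541.561, 213.976] pointing down, gripper open.
Joint ranges: [-177.97, 177.97], [-48.28, 115.42], [12.27, 149.76], [-77.06, 257.06], [2.81, 150.46], [-146.56, 146.56]. Speed limits (degrees/s): [147.25, 147.25, 180, 180, 180, 180].

### API

Orientations are given as [roll, pitch, yaw] about the fixed x, y, z axes, in that order (R = Rz(yaw) Ry(pitch) Rx(roll)).
In Python, from workcell import env gives the robot as it stands.
- The arm moves only by the shell command python3 -m jog 'ROWS' [FORCE]. ROWS is a JSON object of lists of equal length, an entry for each row: "jaw": the finger opening in mm, from 0 to 91.2; "slide": the shift along the tool's x, y, z in units of 30 mm (1.0 is 30 mm), a list of three; "spin": the turn about the tool's z in units of 8 degrees (1.0 is 8 degrees). In form: {"jaw": [jaw, ...], "slide": [[dx, dy, dz], ...], "spin": [spin, ...]}. A call has 1 to 10 rows; each row shifts and turns the commanded pose from where the row before left it, along the tool's axes as they then stand; what a row does not reach is not made up. A row lasts 1/10 s, in which the tool goes at most 50 mm and 8.59 degrees, less where a joint would pass 70% of its speed; a pose out of reach is approached as far as the arm can. A call is refused whole if a number of a shift passes 1 or a number of a turn 1, either way. A call with a gripper value outside its range is refused whole. The fingers move at their own pace and stop on an object; FORCE is the grip in N (left out, the last holds). Time passes only in rows, so rows that do not move let the fingers close. It gives the time, the measured TCP pose, the force, the opening and the grip force at its end, in the units of the state.
- env.state(): the state, without advancing time (a new reading comes with each control period).
- env.grab_frame(name): name is "scene" or "top" or "wrist"; returns the picture (400x640x3 uint8, red, green, blue); there is no depth.
- env.camera_model(name): a dict with "fx", "fy", "cx", "cy" (pixels), "D" ([k1, k2, p1, p2, k3] as OpenCV has them; the pictures are not rectified), "camera_from_world" (4x4, takes a point from world to camera coordinates). Camera axes: x right, y up, looking along -z (the intrinsics and any distortion apply to the point x, -y, -z); pixel columns grow to the right and rows downward; lengths in mm; the calibration is good to about 2 mm. A picture is of the moment at which its call begins: read the wrist's pose just before it. camera_model takes no time and is no camera call; for the wrist camera it gives the pose at the moment of the call.
- env.job_done(): hands the job in; it is judged then, once.
The state is a dict: "time_s": time; "qpos": joint angles; "qvel": joint speeds; "effort": joint torques, N m; "ee_pos": TCP position; "ee_rot": TCP orientation; "force": force on the tool from outside, world axes, zero at the start; "torque": the same for the moment, N m; "gripper_width": finger opening in mm; "gripper_force": force on a finger pad.
Only numpy, scipy, OpenCV 4.12 (cv2) and the standard library are available. Lean on these libraries where they do the work, as an engineer would, in place of code of your own. Each camera call takes 0.05 s, during which the arm holds its last target. There are 200 camera calls.

## Working session

There is one attempt and no reset: what is moved stays moved. The work goes in short steps, Python scripts to look and compute and a shell command to move; the robot and the scene stay as the last step left them, time stands still between calls to the robot, and variables do not carry over. Pictures are saved under pics/ and viewed, at most 10 in all, crops included, and the job is handed in when it is done.

```bash
ls; mkdir -p pics; cat > h.py <<'E'
import numpy as np, cv2
from workcell import env
def grab(n,f):
    m=env.camera_model(n); im=env.grab_frame(n); cv2.imwrite('pics/'+f+'.png',im[:,:,::-1]); return im,m
def K(m): return np.array([[m['fx'],0,m['cx']],[0,m['fy'],m['cy']],[0,0,1.]])
def px2w(m,uv,z):
    "pixel -> world point on plane height z (mm)"
    T=np.array(m['camera_from_world']); p=cv2.undistortPoints(np.array([[uv]],float),K(m),np.array(m['D'],float))[0,0]
    d=T[:3,:3].T@np.array([p[0],-p[1],-1]); c=-T[:3,:3].T@T[:3,3]
    return c+d*(z-c[2])/d[2]
def w2px(m,P):
    T=np.array(m['camera_from_world']); q=np.atleast_2d(P)@T[:3,:3].T+T[:3,3]
    q=q*[1,-1,-1]
    return cv2.projectPoints(q,np.zeros(3),np.zeros(3),K(m),np.array(m['D'],float))[0][:,0]
E
python3 - <<'E'
from h import *
for n in('top','scene','wrist'):
    im,m=grab(n,n+'0')
    T=np.array(m['camera_from_world']); print(n,m['fx'],(-T[:3,:3].T@T[:3,3]).round(),m['D'])
a=[cv2.imread(f'pics/{n}0.png') for n in('top','scene')]
s=env.state(); print(s['ee_pos'],s['ee_rot'],s['gripper_width'],s['time_s'])
E
```

```text
pics
top 494.88044434448545 [ 199.  -11. 1478.] [-0.02735374  0.          0.          0.          0.        ]
scene 362.20767993087514 [ 990. -873.  760.] [-0.00267202  0.          0.          0.          0.        ]
wrist 340.10318519253985 [129. 565. 384.] [-0.06485487  0.          0.          0.          0.        ]
[193.14294862 541.21204628 213.3127531 ] [-1.79923882e+02 -6.12788164e-04  1.60360420e+02] 91.27805958990632 0.15
```

View pics/top0.png

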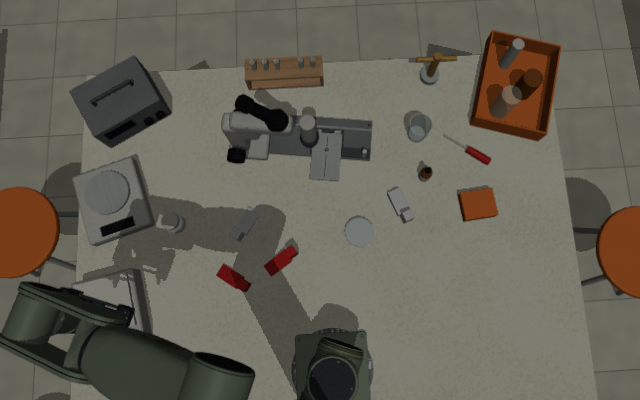

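View pics/scene0.png

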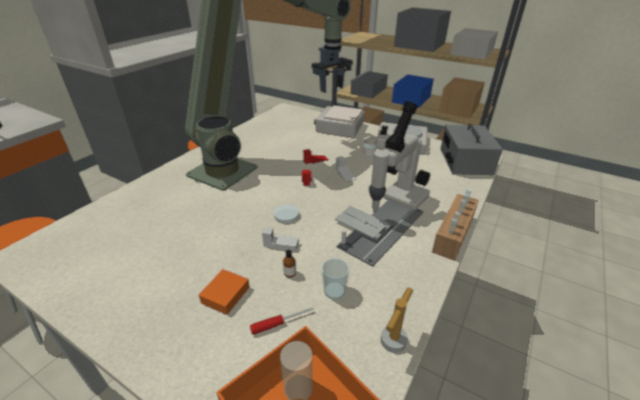

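The top view shows the stand at (305,137), the plate at (325,155) and the post at about (365,152). The two grey candidates are at (243,225), in shadow, and (400,204). The red pair at (282,260) and (234,277) are decoys. I'll enlarge both candidates to tell the wedge from the spacer.

```bash
python3 - <<'E'
import cv2,numpy as np
t=cv2.imread('pics/top0.png');s=cv2.imread('pics/scene0.png')
def c(im,x,y,w,h,W,H,g=1):
    r=cv2.resize(im[y:y+h,x:x+w],(W,H),interpolation=cv2.INTER_CUBIC); return np.clip(r.astype(float)*g,0,255).astype('uint8')
a=np.hstack([c(t,215,200,50,50,260,260,2),c(t,375,180,50,50,260,260),c(s,320,145,50,50,260,260,1.5)])
b=np.hstack([c(s,255,220,50,50,260,260),c(t,290,105,100,50,520,260,1.3)])
cv2.imwrite('pics/c1.png',np.vstack([a,b]))
E
```

```text
(no output)
```

View pics/c1.png

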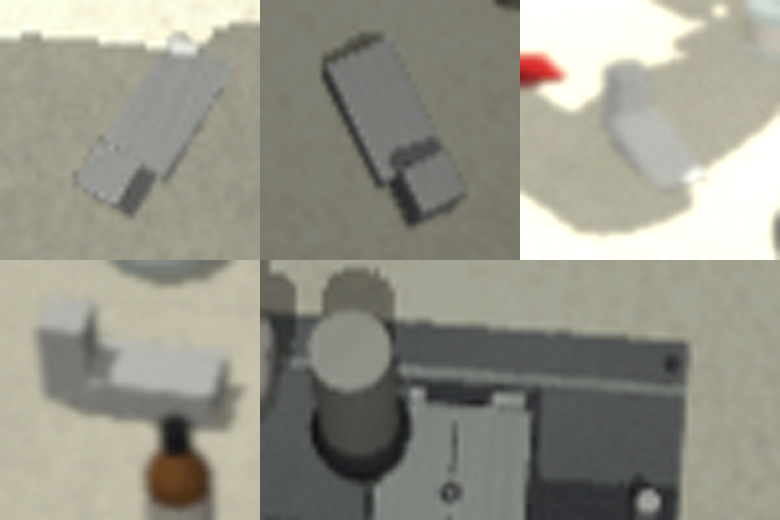

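The wedge is (243,225): its front slopes with no thick end face, and its thin end catches light. The spacer is (400,204), with a tall end face and side. In the crop the post top is at about (364.6,151.2), the spot at (326.5,149.6) and the tube top at (307.3,122.3).

```bash
python3 - <<'E'
from h import *
m=env.camera_model('top')
for n,uv,z in[('post',(364.6,151.2),60),('spot',(326.5,149.6),20),('tube',(307.3,122.3),250),('standFarR',(422.3-50,121),6),('hingeL',(290+110/5.2,105+143/5.2),20),('hingeR',(290+270/5.2,105+143/5.2),20),('wedge blk top',(215+114/5.2,200+172/5.2),56),('wedge thinL',(215+165/5.2,200+42/5.2),4),('wedge thinR',(215+228/5.2,200+72/5.2),4),('spacer blk',(375+175/5.2,180+185/5.2),56)]:
    print(n,px2w(m,uv,z).round(1))
E
```

```text
post [ 623.4 -132.2   60. ]
spot [646.8 -19.2  20. ]
tube [653.4  28.4 250. ]
standFarR [ 736.8 -167.8    6. ]
hingeL [704.5  25.3  20. ]
hingeR [699.3 -69.7  20. ]
wedge blk top [398.8 252.8  56. ]
wedge thinL [480.7 231.6   4. ]
wedge thinR [461.  195.3   4. ]
spacer blk [ 423.  -247.4   56. ]
```

```bash
python3 - <<'E'
from h import *
m=env.camera_model('wrist');s=env.state()
T=np.array(m['camera_from_world']); R=cv2.Rodrigues(np.array(0.))if 0 else None
from scipy.spatial.transform import Rotation as Ro
Rt=Ro.from_euler('xyz',s['ee_rot'],degrees=True).as_matrix()
print('tool axes cols\n',Rt.round(3)); c=-T[:3,:3].T@T[:3,3]
print('cam in tool',Rt.T@(c-s['ee_pos']),'cam axes in tool\n',(Rt.T@T[:3,:3].T).round(3))
E
```

```text
tool axes cols
 [[-0.942  0.336 -0.   ]
 [ 0.336  0.942 -0.001]
 [ 0.    -0.001 -1.   ]]
cam in tool [ 6.87138561e+01  5.24309442e-02 -1.70502690e+02] cam axes in tool
 [[ 0.     0.969  0.245]
 [ 1.    -0.     0.   ]
 [ 0.     0.245 -0.969]]
```

```bash
cat >> h.py <<'E'
from scipy.spatial.transform import Rotation as Ro
def plan(tgt,yaw,step=0.95,start=None):
    "print tool-frame rows (slide units 30 mm, spin units 8 deg) for straight world move from measured pose"
    s=env.state(); p=np.array(s['ee_pos']) if start is None else np.array(start[:3]); y0=s['ee_rot'][2] if start is None else start[3]
    d=np.array(tgt,float)-p; dy=(yaw-y0+180)%360-180
    n=int(np.ceil(max(np.linalg.norm(d)/(30*step),abs(dy)/(8*step),1)))
    S=[];Y=y0
    for i in range(n):
        R=Ro.from_euler('xyz',[180,0,Y],degrees=True).as_matrix(); S.append((R.T@(d/n)/30).round(2).tolist()); Y+=dy/n
    print(n,'spin',round(-dy/n/8,2)); print(S)
E
python3 -c "
from h import *
plan([420,0,230],90); plan([560,-170,180],45,start=[420,0,230,90])"
```

```text
21 spin 0.42
[[-0.63, -0.69, -0.03], [-0.67, -0.65, -0.03], [-0.7, -0.61, -0.03], [-0.74, -0.57, -0.03], [-0.77, -0.52, -0.03], [-0.8, -0.48, -0.03], [-0.83, -0.43, -0.03], [-0.85, -0.38, -0.03], [-0.87, -0.33, -0.03], [-0.89, -0.28, -0.03], [-0.9, -0.23, -0.03], [-0.92, -0.17, -0.03], [-0.92, -0.12, -0.03], [-0.93, -0.07, -0.03], [-0.93, -0.01, -0.03], [-0.93, 0.04, -0.03], [-0.93, 0.1, -0.03], [-0.92, 0.15, -0.03], [-0.91, 0.2, -0.03], [-0.9, 0.26, -0.03], [-0.88, 0.31, -0.03]]
8 spin 0.7
[[-0.71, 0.58, 0.21], [-0.65, 0.65, 0.21], [-0.58, 0.71, 0.21], [-0.51, 0.76, 0.21], [-0.43, 0.81, 0.21], [-0.35, 0.85, 0.21], [-0.26, 0.88, 0.21], [-0.18, 0.9, 0.21]]
```

```bash
python3 -m jog '{"jaw":[91,91,91,91,91,91,91,91,91,91],"slide":[[-0.63,-0.69,-0.03],[-0.67,-0.65,-0.03],[-0.7,-0.61,-0.03],[-0.74,-0.57,-0.03],[-0.77,-0.52,-0.03],[-0.8,-0.48,-0.03],[-0.83,-0.43,-0.03],[-0.85,-0.38,-0.03],[-0.87,-0.33,-0.03],[-0.89,-0.28,-0.03]],"spin":[0.42,0.42,0.42,0.42,0.42,0.42,0.42,0.42,0.42,0.42]}'
python3 -m jog '{"jaw":[91,91,91,91,91,91,91,91,91,91],"slide":[[-0.9,-0.23,-0.03],[-0.92,-0.17,-0.03],[-0.92,-0.12,-0.03],[-0.93,-0.07,-0.03],[-0.93,0,-0.03],[-0.93,0.04,-0.03],[-0.93,0.1,-0.03],[-0.92,0.15,-0.03],[-0.91,0.2,-0.03],[-0.9,0.26,-0.03]],"spin":[0.42,0.42,0.42,0.42,0.42,0.42,0.42,0.42,0.42,0.42]}'
python3 -m jog '{"jaw":[60,60,60,60,60,60,60,60,60,60],"slide":[[-0.88,0.31,-0.03],[-0.71,0.58,0.21],[-0.65,0.65,0.21],[-0.58,0.71,0.21],[-0.51,0.76,0.21],[-0.43,0.81,0.21],[-0.35,0.85,0.21],[-0.26,0.88,0.21],[-0.18,0.9,0.21],[0,0,0]],"spin":[0.42,0.7,0.7,0.7,0.7,0.7,0.7,0.7,0.7,0]}'
python3 - <<'E'
from h import *
im,m=grab('wrist','w1'); s=env.state(); print(s['ee_pos'],s['ee_rot'],s['time_s'])
np.save('w1m.npy',m,allow_pickle=True)
E
```

```text
time_s: 1.15
ee_pos: [301.4, 282.4, 222.8]
ee_rot: [-180.0, 0.0, 126.6]
force: [0.5, 0.3, 0.4]
gripper_width: 90.8
gripper_force: 0.0
time_s: 2.15
ee_pos: [409.0, 24.4, 231.8]
ee_rot: [-180.0, -0.0, 93.0]
force: [1.1, -0.3, 0.1]
gripper_width: 90.8
gripper_force: 0.0
time_s: 3.15
ee_pos: [560.4, -172.9, 180.7]
ee_rot: [-180.0, 0.1, 44.8]
force: [-0.1, -0.0, -0.6]
gripper_width: 59.8
gripper_force: 0.0
[ 559.21490481 -171.5032469   181.15805535] [-1.79884221e+02  4.80698241e-02  4.49470649e+01] 3.2
```

View pics/w1.png

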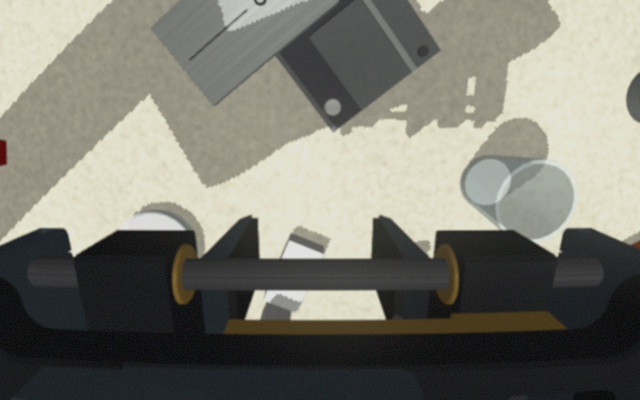

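The post is at (333,106), the plate's front corners at (152,29) and (216,104), and the spot at the top edge at about (260,2).

```bash
python3 - <<'E'
from h import *
m=np.load('w1m.npy',allow_pickle=True).item()
for n,uv,z in[('post',(333,106),60),('frontL',(152,29),20),('frontR',(216,104),20),('line end',(190,60),20),('base corner nearR',(340,131),6),('base far R',(440,50),6),('spot',(260,1),20)]: print(n,px2w(m,uv,z).round(1))
print(w2px(m,[[559,-171,181],[559,-171,20]]))
plan([623,-132,120],45)
E
```

```text
post [ 624.4 -130.4   60. ]
frontL [559.   36.7  20. ]
frontR [550.1 -51.   20. ]
line end [562.9  -7.1  20. ]
base corner nearR [ 615.1 -153.7    6. ]
base far R [ 737.3 -166.5    6. ]
spot [645.2 -19.3  20. ]
[[310.65634917 245.85978561]
 [312.62796803 184.84213745]]
4 spin -0.0
[[0.61, 0.14, 0.51], [0.61, 0.14, 0.51], [0.61, 0.14, 0.51], [0.61, 0.14, 0.51]]
```

```bash
python3 -m jog '{"jaw":[60,60,60,60,60,60,60,60],"slide":[[0.61,0.16,0.51],[0.61,0.16,0.51],[0.61,0.16,0.51],[0.61,0.16,0.51],[0,0,0.9],[0,0,0.9],[0,0,0.9],[0,0,0.7]],"spin":[0,0,0,0,0,0,0,0]}'
python3 -m jog '{"jaw":[60,0,0,0,0,0],"slide":[[0,0,0],[0,0,0],[0,0,0],[0,0,0],[0,0,0],[0,0,0]],"spin":[0,0,0,0,0,0]}' 40
```

```text
time_s: 4.0
ee_pos: [623.2, -131.3, 18.0]
ee_rot: [-179.9, 0.1, 45.1]
force: [0.2, -0.4, 0.1]
gripper_width: 60.2
gripper_force: 0.0
time_s: 4.6
ee_pos: [624.8, -132.6, 19.9]
ee_rot: [179.9, -0.0, 45.0]
force: [-0.2, -0.6, -0.4]
gripper_width: 23.0
gripper_force: 0.0
```

```bash
python3 -m jog '{"jaw":[0,0,0,0],"slide":[[0,0,0],[0,0,0],[0,0,0],[0,0,0]],"spin":[0,0,0,0]}' 40
python3 - <<'E'
from h import *
d=44*np.array([.104,.995,0]); p=env.state()['ee_pos']; plan(p+d,env.state()['ee_rot'][2],step=0.3)
E
```

```text
time_s: 5.0
ee_pos: [622.9, -131.7, 19.4]
ee_rot: [-179.8, 0.1, 45.0]
force: [-4.8, 2.3, 5.1]
gripper_width: 13.2
gripper_force: 40.0
5 spin -0.0
[[0.23, -0.18, -0.0], [0.23, -0.18, -0.0], [0.23, -0.18, -0.0], [0.23, -0.18, -0.0], [0.23, -0.18, -0.0]]
```

Gripped (13 mm, 40 N). I'll slide 44 mm in small steps, then look.

```bash
python3 -m jog '{"jaw":[0,0,0,0,0,0,0,0,0,0],"slide":[[0.14,-0.11,0],[0.14,-0.11,0],[0.14,-0.11,0],[0.14,-0.11,0],[0.14,-0.11,0],[0.14,-0.11,0],[0.14,-0.11,0],[0.14,-0.11,0],[0,0,0],[0,0,0]],"spin":[0,0,0,0,0,0,0,0,0,0]}' 40
python3 - <<'E'
from h import *
im,m=grab('wrist','w2'); np.save('w2m.npy',m,allow_pickle=True)
print(env.state()['ee_pos'],env.state()['gripper_force'],env.state()['force'])
g=im[:320]; cv2.imwrite('pics/w2v.png',cv2.resize(im[0:260,0:350,::-1],None,fx=2.2,fy=2.2,interpolation=cv2.INTER_CUBIC))
print('tip est, spot est px',w2px(m,[[652,28.4,34],[650,25,20]]))
E
```

```text
time_s: 6.0
ee_pos: [628.5, -89.8, 19.4]
ee_rot: [-179.9, 0.1, 45.0]
force: [-5.5, 0.6, 5.8]
gripper_width: 13.2
gripper_force: 40.0
[628.46235614 -89.81202689  19.41985034] 39.9980753660202 [-4.81911558  1.62853357  5.87191423]
tip est, spot est px [[160.74145467  41.70296804]
 [176.23093537  55.96346336]]
```

View pics/w2v.png

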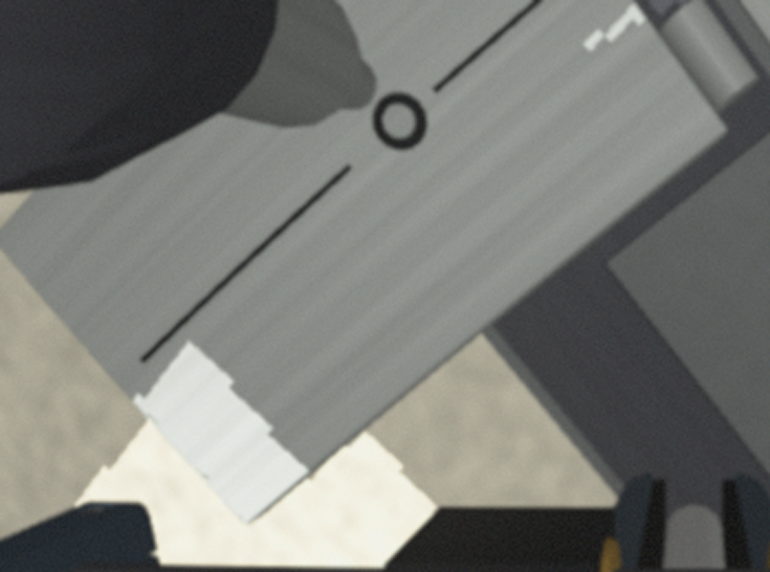

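The spot ring is at crop (400,121), i.e. (181.8,55). The tip's end disc is centred at about crop (352,87), i.e. (160,39.5), which agrees with the top-camera estimate of (160.7,41.7).

```bash
python3 - <<'E'
from h import *
m=np.load('w2m.npy',allow_pickle=True).item()
s=px2w(m,(181.8,55),20)
a=px2w(m,(143/2.2,360/2.2),20);b=px2w(m,(540/2.2,0),20); print('line dir',(b-a)/np.linalg.norm(b-a),'spot',s)
y=np.array([.104,.995,0])
for uv in[(160,39.5),(161,41),(159,38)]:
    t=px2w(m,uv,34); print(t.round(1),'d',(t-s).round(1),'along',((t-s)@y).round(1),'across',((t-s)@[.995,-.104,0]).round(1))
# outline of 10mm disc for tip, in crop px
t=px2w(m,(160,39.5),34)
print((w2px(m,[t+5*np.array([np.cos(k),np.sin(k),0]) for k in np.arange(0,6.28,.785)])*2.2).round())
E
```

```text
line dir [ 0.99111354 -0.13301861  0.        ] spot [652.20035714  23.33065125  20.        ]
[652.5  29.2  34. ] d [ 0.3  5.9 14. ] along 5.9 across -0.3
[652.3  28.5  34. ] d [ 0.1  5.2 14. ] along 5.2 across -0.4
[652.6  30.   34. ] d [ 0.4  6.6 14. ] along 6.6 across -0.3
[[368.  67.]
 [350.  60.]
 [333.  69.]
 [327.  88.]
 [336. 106.]
 [354. 113.]
 [371. 105.]
 [377.  86.]]
```

```bash
python3 -m jog '{"jaw":[0,0,0,0,0,0,40,40,40,40],"slide":[[0.08,-0.06,0],[0.08,-0.06,0],[0,0,0],[0,0,0],[0,0,0],[0,0,0],[0,0,0],[0,0,0],[0,0,0],[0,0,0]],"spin":[0,0,0,0,0,0,0,0,0,0]}' 40
python3 - <<'E'
from h import *
im,m=grab('wrist','w3'); np.save('w3m.npy',m,allow_pickle=True)
print(env.state()['ee_pos'],env.state()['gripper_force'],env.state()['force'])
cv2.imwrite('pics/w3v.png',cv2.resize(im[0:130,80:260,::-1],None,fx=4,fy=4,interpolation=cv2.INTER_CUBIC))
E
```

```text
time_s: 7.05
ee_pos: [630.9, -84.1, 19.1]
ee_rot: [180.0, -0.0, 45.0]
force: [0.0, 0.3, -0.5]
gripper_width: 39.3
gripper_force: 0.0
[630.78742432 -84.123349    19.11147228] 0.0 [-0.49257329  0.16683986  1.04746532]
```

View pics/w3v.png

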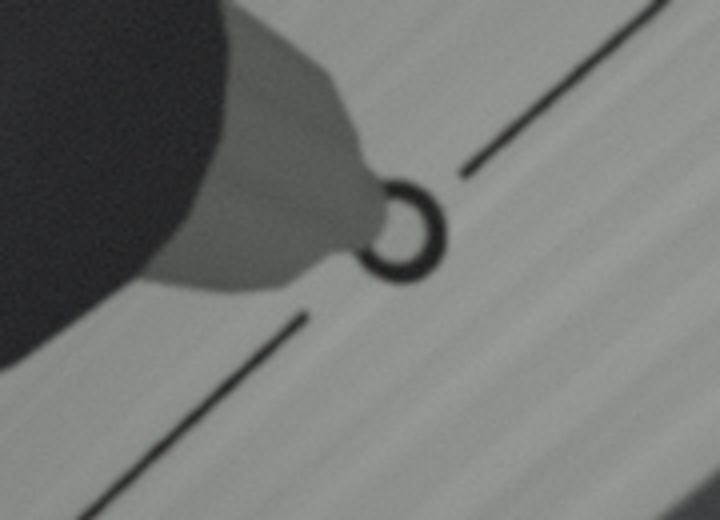

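The ring centre is at crop (398,231), i.e. (179.5,57.9). The tip disc's right edge is at 388 and its bottom at about 250, so its centre is about (343,205), i.e. (165.8,51.3).

```bash
python3 - <<'E'
from h import *
m=np.load('w3m.npy',allow_pickle=True).item()
s=px2w(m,(179.5,57.9),20); t=px2w(m,(165.8,51.3),34); print(s,t,(t-s).round(1),((t-s)@[.12,.99,0]).round(1))
print(((w2px(m,[t+5*np.array([np.cos(k),np.sin(k),0]) for k in np.arange(0,6.28,.785)])-[80,0])*4).round().tolist())
for P in (s+[0,0,14],): print(((w2px(m,[P+5*np.array([np.cos(k),np.sin(k),0]) for k in np.arange(0,6.28,.785)])-[80,0])*4).round().tolist())
plan(np.add(env.state()['ee_pos'],[-40,-40,0]),45)
E
```

```text
[652.87430059  28.81071213  20.        ] [652.9260364   29.70523356  34.        ] [ 0.1  0.9 14. ] 0.9
[[373.0, 170.0], [340.0, 157.0], [309.0, 172.0], [299.0, 206.0], [314.0, 240.0], [347.0, 253.0], [377.0, 238.0], [388.0, 204.0]]
[[378.0, 176.0], [346.0, 163.0], [315.0, 178.0], [304.0, 213.0], [320.0, 246.0], [353.0, 259.0], [383.0, 245.0], [394.0, 210.0]]
2 spin -0.0
[[-0.94, 0.0, 0.0], [-0.94, 0.0, 0.0]]
```

The spot is about 1 mm from the tip. I'll go straight up off the post, back away, and head for a view of the wedge.

```bash
python3 -m jog '{"jaw":[40,40,40,60,60],"slide":[[0,0,-0.5],[0,0,-0.8],[0,0,-0.8],[-0.9,0,0],[-0.9,0,0]],"spin":[0,0,0,0,0]}'
python3 -c "
from h import *
p=env.state()['ee_pos'];plan([450,30,180],95,step=1); plan([469,214,180],151.4,step=1,start=[450,30,180,95])"
```

```text
time_s: 7.6
ee_pos: [592.9, -122.4, 83.2]
ee_rot: [179.9, -0.1, 45.1]
force: [-0.7, -0.7, -1.0]
gripper_width: 53.0
gripper_force: 0.0
8 spin -0.78
[[0.03, -0.87, -0.4], [0.12, -0.86, -0.4], [0.22, -0.84, -0.4], [0.31, -0.81, -0.4], [0.39, -0.78, -0.4], [0.48, -0.73, -0.4], [0.55, -0.67, -0.4], [0.62, -0.61, -0.4]]
8 spin -0.88
[[0.76, 0.15, 0.0], [0.73, 0.24, 0.0], [0.7, 0.33, 0.0], [0.65, 0.41, 0.0], [0.6, 0.49, 0.0], [0.53, 0.56, 0.0], [0.46, 0.62, 0.0], [0.38, 0.67, 0.0]]
```

```bash
python3 -m jog '{"jaw":[70,70,70,70,70,70,70,70],"slide":[[0,-0.87,-0.4],[0.12,-0.86,-0.4],[0.22,-0.84,-0.4],[0.31,-0.81,-0.4],[0.39,-0.78,-0.4],[0.48,-0.73,-0.4],[0.55,-0.67,-0.4],[0.62,-0.61,-0.4]],"spin":[-0.78,-0.78,-0.78,-0.78,-0.78,-0.78,-0.78,-0.78]}'
python3 -m jog '{"jaw":[70,70,70,70,70,70,70,70,70],"slide":[[0.76,0.15,0],[0.73,0.24,0],[0.7,0.33,0],[0.65,0.41,0],[0.6,0.49,0],[0.53,0.56,0],[0.46,0.62,0],[0.38,0.67,0],[0,0,0]],"spin":[-0.88,-0.88,-0.88,-0.88,-0.88,-0.88,-0.88,-0.88,0]}'
python3 - <<'E'
from h import *
im,m=grab('wrist','w4'); np.save('w4m.npy',m,allow_pickle=True)
cv2.imwrite('pics/w4v.png',np.clip(im[0:260,140:500,::-1].repeat(2,0).repeat(2,1).astype(float)*1.5,0,255))
E
```

```text
time_s: 8.4
ee_pos: [448.5, 30.3, 178.8]
ee_rot: [180.0, -0.0, 95.2]
force: [0.6, 0.6, -0.2]
gripper_width: 69.8
gripper_force: 0.0
time_s: 9.3
ee_pos: [469.8, 215.9, 178.2]
ee_rot: [179.9, 0.0, 151.4]
force: [-0.6, 0.3, -0.2]
gripper_width: 70.1
gripper_force: 0.0[ WARN:0@1.068] global loadsave.cpp:1063 imwrite_ Unsupported depth image for selected encoder is fallbacked to CV_8U.
```

View pics/w4v.png

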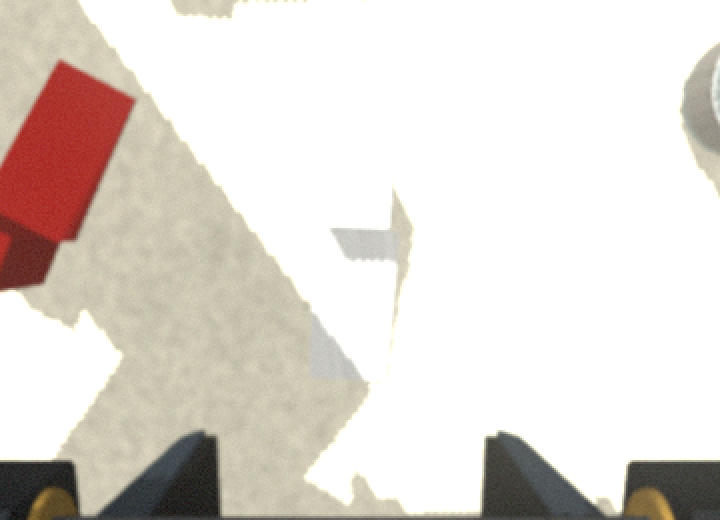

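The wedge is in view at crop (310–410, 180–380), but my gain saturated it, so I'll stretch the bright range instead.

```bash
python3 - <<'E'
from h import *
im=cv2.imread('pics/w4.png')[70:210,260:380].astype(float)
print(np.percentile(im,[1,10,50,90,99]))
im=np.clip((im/255)**2.0*255,0,255).astype('uint8')
cv2.imwrite('pics/w4c.png',cv2.resize(im,None,fx=4,fy=4,interpolation=cv2.INTER_CUBIC))
E
```

```text
[116. 130. 188. 211. 214.]
```

View pics/w4c.png

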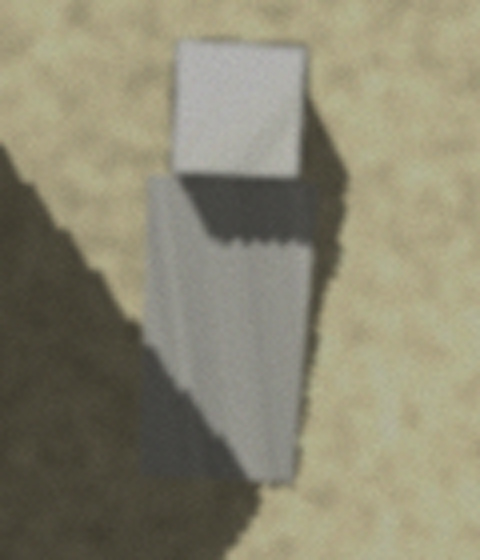

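Block top centre is at pixel (319.8,97.1) and the thin-end middle at (314,190.4). The front slopes with no thick end, so this is the wedge.

```bash
python3 - <<'E'
from h import *
m=np.load('w4m.npy',allow_pickle=True).item()
f=lambda u,v,z:px2w(m,(260+u/4,70+v/4),z)
c=f(239,108.5,56); e=f(216,481.5,4); d=e-c; print(c.round(1),e.round(1),'len',np.hypot(*d[:2]).round(1),'yaw',np.degrees(np.arctan2(d[1],d[0])).round(1))
q=[f(*p,56) for p in((177,40),(306,44),(301,177),(172,173))]
for i in range(4):
    v=q[(i+1)%4]-q[i]; print(np.hypot(*v[:2]).round(1),np.degrees(np.arctan2(v[1],v[0])).round(1))
a,b=f(139,480,4),f(293,483,4); v=b-a; print('thin',np.hypot(*v[:2]).round(1),np.degrees(np.arctan2(v[1],v[0])).round(1))
m3=np.load('w3m.npy',allow_pickle=True).item()
a=px2w(m3,(80+85/4,518/4),20);b=px2w(m3,(80+665/4,0),20);v=b-a;print('plate yaw',np.degrees(np.arctan2(v[1],v[0])))
yaw=np.degrees(np.arctan2(d[1],d[0]))+180
plan([c[0],c[1],100],yaw,step=1)
E
```

```text
[399.4 259.   56. ] [476.9 211.2   4. ] len 91.0 yaw -31.7
26.5 59.8
26.8 -30.1
27.0 -120.3
26.8 148.8
thin 40.0 60.3
plate yaw -7.650712542196553
4 spin 0.09
[[0.69, 0.05, 0.65], [0.69, 0.04, 0.65], [0.69, 0.03, 0.65], [0.69, 0.02, 0.65]]
```

```bash
python3 -m jog '{"jaw":[70,70,70,70,70,70,70,70],"slide":[[0.69,0.05,0.65],[0.69,0.04,0.65],[0.69,0.03,0.65],[0.69,0.02,0.65],[0,0,0.9],[0,0,0.9],[0,0,0.7],[0,0,0.4]],"spin":[0.06,0.06,0.06,0.06,0,0,0,0]}'
python3 -m jog '{"jaw":[0,0,0,0,0,0,0,0,0,0],"slide":[[0,0,0],[0,0,0],[0,0,0],[0,0,0],[0,0,0],[0,0,0],[0,0,0],[0,0,0],[0,0,0],[0,0,0]],"spin":[0,0,0,0,0,0,0,0,0,0]}' 40
```

```text
time_s: 10.15
ee_pos: [398.4, 256.4, 11.8]
ee_rot: [-179.9, -0.1, 149.2]
force: [-0.5, -0.0, 0.6]
gripper_width: 70.2
gripper_force: 0.0
time_s: 11.15
ee_pos: [399.7, 258.0, 14.0]
ee_rot: [180.0, 0.1, 149.3]
force: [-0.6, -1.9, 6.8]
gripper_width: 37.1
gripper_force: 40.0
```

At 37 mm the pads are catching the 40 mm ramp shoulder. I'll open, back off 7 mm along the wedge, and regrip.

```bash
python3 -m jog '{"jaw":[60,60,60,60,60,60,0,0,0,0],"slide":[[0,0,0],[0,0,0],[0,0,0],[0.13,0,0],[0.13,0,-0.1],[0,0,0],[0,0,0],[0,0,0],[0,0,0],[0,0,0]],"spin":[0,0,0,0,0,0,0,0,0,0]}' 30
python3 -m jog '{"jaw":[0,0,0,0,0,0],"slide":[[0,0,0],[0,0,0],[0,0,0],[0,0,0],[0,0,0],[0,0,0]],"spin":[0,0,0,0,0,0]}' 40
```

```text
time_s: 12.15
ee_pos: [392.7, 262.0, 16.2]
ee_rot: [180.0, -0.0, 149.3]
force: [0.3, -0.1, 0.4]
gripper_width: 30.8
gripper_force: 0.0
time_s: 12.75
ee_pos: [392.7, 262.1, 16.2]
ee_rot: [180.0, 0.0, 149.3]
force: [0.0, -0.1, -0.5]
gripper_width: 27.9
gripper_force: 39.9
```

```bash
python3 -c "
from h import *
plan([452.4,54.8,25],172.5,step=.8)
m=env.camera_model('top')
for p in((282,260),(298,248),(234,277)): print(px2w(m,p,20).round())"
```

```text
9 spin -0.32
[[-0.58, -0.55, -0.03], [-0.56, -0.57, -0.03], [-0.53, -0.6, -0.03], [-0.5, -0.62, -0.03], [-0.47, -0.64, -0.03], [-0.45, -0.66, -0.03], [-0.41, -0.68, -0.03], [-0.38, -0.7, -0.03], [-0.35, -0.72, -0.03]]
[317. 129.  20.]
[350.  80.  20.]
[275. 270.  20.]
```

```bash
python3 -m jog '{"jaw":[0,0,0,0,0,0,0,0,0,0],"slide":[[0,0,-0.4],[-0.58,-0.55,0],[-0.56,-0.57,0],[-0.53,-0.6,0],[-0.5,-0.62,0],[-0.47,-0.64,0],[-0.45,-0.66,0],[-0.41,-0.68,0],[-0.38,-0.7,0],[-0.35,-0.72,0]],"spin":[0,-0.32,-0.32,-0.32,-0.32,-0.32,-0.32,-0.32,-0.32,-0.32]}' 40
python3 -m jog '{"jaw":[0,0,0,0,0],"slide":[[0,0,0],[0,0,0.15],[0,0,0.15],[0,0,0.13],[0,0,0]],"spin":[0,0,0,0,0]}'
python3 - <<'E'
from h import *
for n in('wrist','top'):
    im,m=grab(n,n+'5'); np.save(n+'5m.npy',m,allow_pickle=True)
print(env.state()['ee_pos'],env.state()['ee_rot'],env.state()['gripper_force'])
a=cv2.imread('pics/wrist5.png')[0:400,80:560]; b=cv2.imread('pics/top5.png')[110:230,270:350]
cv2.imwrite('pics/p5.png',np.hstack([cv2.resize(a,(480,400)),cv2.resize(b,(267,400),interpolation=cv2.INTER_CUBIC)]))
x=np.array([.991,-.129,0]);lip=np.array([558.7,41,12])
print('lip px wrist',w2px(np.load('wrist5m.npy',allow_pickle=True).item(),[lip,lip+[0,0,8]])-[80,0])
E
```

```text
time_s: 13.75
ee_pos: [450.9, 53.9, 27.7]
ee_rot: [-180.0, -0.1, 172.5]
force: [-0.4, -0.5, -3.5]
gripper_width: 27.6
gripper_force: 39.9
time_s: 14.25
ee_pos: [451.0, 55.5, 16.2]
ee_rot: [-180.0, -0.1, 172.4]
force: [-3.6, -1.3, 10.7]
gripper_width: 27.8
gripper_force: 40.0
[451.03518833  55.49472146  16.16615984] [-1.79984994e+02 -5.07299507e-02  1.72409802e+02] 39.984793066978455
lip px wrist [[234.71786503 401.36111407]
 [234.70061339 411.58210502]]
```

View pics/p5.png

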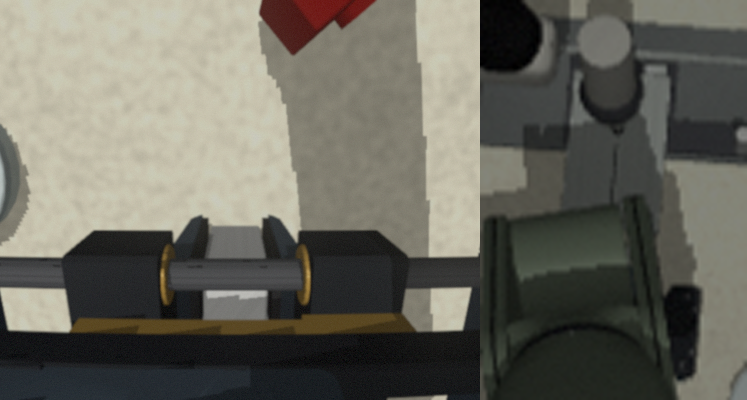

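The wedge is held flat with its back top edge at wrist pixel (316,226), and the stand is undisturbed. Now I'll check the wedge origin and plan the push.

```bash
python3 - <<'E'
from h import *
m=np.load('wrist5m.npy',allow_pickle=True).item()
g=cv2.cvtColor(cv2.imread('pics/wrist5.png'),cv2.COLOR_BGR2GRAY)
print(g[215:262,314:320].mean(1).round().astype(int).tolist())
x=np.array([.991,-.129,0]);lip=np.array([558.7,41,12]);y=np.array([.129,.991,0])
p=np.array(env.state()['ee_pos'])
e=px2w(m,(316,226),56); o=e+14*x
print('origin vs TCP along',((o-p)@x).round(1),'origin to lip',((lip-o)@x).round(1),'lateral TCP',((p-lip)@y).round(1))
E
```

```text
[187, 188, 190, 192, 193, 195, 195, 196, 197, 191, 169, 138, 118, 112, 112, 112, 111, 111, 112, 110, 112, 110, 111, 110, 110, 111, 110, 110, 110, 110, 109, 109, 109, 109, 109, 109, 110, 109, 108, 108, 109, 108, 101, 79, 59, 51, 55]
origin vs TCP along -10.7 origin to lip 119.3 lateral TCP 0.5
```

```bash
python3 - <<'E'
from h import *
m=np.load('wrist5m.npy',allow_pickle=True).item()
x=np.array([.991,-.129,0]);lip=np.array([558.7,41,12])
p=np.array(env.state()['ee_pos'])
for v in(225,226): 
    o=px2w(m,(316,v),0)+14*x; print('origin vs TCP',((o-p)@x).round(1),'to lip',((lip-o)@x).round(1))
for v in(289,293):print(((px2w(m,(316,v),56)+14*x-p)@x).round(1))
E
```

```text
origin vs TCP 7.5 to lip 101.1
origin vs TCP 8.1 to lip 100.5
17.6
19.5
```

The origin is 7.7 mm ahead of the TCP (7.3 mm predicted), so the lip is 101 mm ahead of it. First contact is expected after about 41 mm, and the target is about 54 mm. I'll approach 36 mm first.

```bash
python3 -m jog '{"jaw":[0,0,0,0,0,0,0,0],"slide":[[0,0,-0.02],[-0.2,0,0],[-0.2,0,0],[-0.2,0,0],[-0.2,0,0],[-0.2,0,0],[-0.2,0,0],[0,0,0]],"spin":[0,0,0,0,0,0,0,0]}' 40
for i in 1 2 3; do python3 -m jog '{"jaw":[0,0],"slide":[[-0.05,0,0],[-0.05,0,0]],"spin":[0,0]}' | grep -E 'ee_pos|force:'; done
```

```text
time_s: 15.15
ee_pos: [486.8, 50.8, 16.1]
ee_rot: [180.0, -0.1, 172.4]
force: [-2.5, 0.2, 5.7]
gripper_width: 27.7
gripper_force: 40.0
ee_pos: [487.3, 50.7, 16.2]
force: [-8.8, 0.8, 10.4]
gripper_force: 40.0
ee_pos: [490.4, 50.2, 16.2]
force: [-8.3, 0.5, 10.3]
gripper_force: 40.0
ee_pos: [492.6, 49.8, 16.2]
force: [-13.5, 2.8, 14.9]
gripper_force: 40.0
```

The force steps up at 59 mm to the lip, exactly where contact was predicted. I'll push about 13 mm more.

```bash
for i in 1 2 3 4; do python3 -m jog '{"jaw":[0,0],"slide":[[-0.05,0,0],[-0.05,0,0]],"spin":[0,0]}' | grep -E 'ee_pos|force:'; done
python3 - <<'E'
from h import *
x=np.array([.991,-.129,0]);lip=np.array([558.7,41,12]); p=np.array(env.state()['ee_pos']); d=(lip-p)@x-7.7
print('origin to lip',d,'lift est',4+(90-d)/3.8-12)
E
```

```text
ee_pos: [492.9, 49.7, 16.1]
force: [-17.8, 2.8, 19.4]
gripper_force: 40.0
ee_pos: [495.2, 49.3, 16.1]
force: [-18.2, 3.2, 19.8]
gripper_force: 40.0
ee_pos: [498.2, 48.8, 16.1]
force: [-18.1, 2.0, 20.0]
gripper_force: 40.0
ee_pos: [501.2, 48.3, 16.1]
force: [-16.8, 1.8, 18.3]
gripper_force: 40.0
origin to lip 50.260693470349615 lift est 2.4577122446448385
```

```bash
python3 -m jog '{"jaw":[0,0,0,0,0],"slide":[[-0.05,0,0],[-0.05,0,0],[-0.03,0,0],[0,0,0],[0,0,0]],"spin":[0,0,0,0,0]}'
python3 - <<'E'
from h import *
im,m=grab('wrist','w6'); g=cv2.cvtColor(im,cv2.COLOR_RGB2GRAY)
print(g[215:235,314:320].mean(1).round().astype(int).tolist())
x=np.array([.991,-.129,0]);lip=np.array([558.7,41,12]); p=np.array(env.state()['ee_pos']); d=(lip-p)@x-7.7
print('origin to lip',d,'lift est',4+(90-d)/3.8-12)
im,m=grab('scene','s6'); a=im[:,:,::-1]
c=lambda q:cv2.resize(q[185:265,320:400],(390,390),interpolation=cv2.INTER_CUBIC)
cv2.imwrite('pics/s6v.png',np.hstack([c(a),c(cv2.imread('pics/scene0.png'))]))
y=np.array([.129,.991,0])
print((w2px(m,[lip-45*y,lip-45*y+[0,0,4],[652.9,28.8,20],[652.9,29.7,34]])-[320,185])*4.875)
E
```

```text
time_s: 17.05
ee_pos: [505.3, 47.8, 16.1]
ee_rot: [-179.9, -0.8, 172.4]
force: [-15.8, 1.2, 18.5]
gripper_width: 28.0
gripper_force: 40.0
[203, 202, 200, 200, 199, 197, 198, 197, 194, 191, 174, 146, 123, 116, 116, 116, 114, 116, 116, 115]
origin to lip 46.06232852031663 lift est 3.5625451262324663
[[106.62757055 137.096135  ]
 [106.84904491 132.51768053]
 [259.18206516 149.67817637]
 [261.58010546 132.65476612]]
```

View pics/s6v.png

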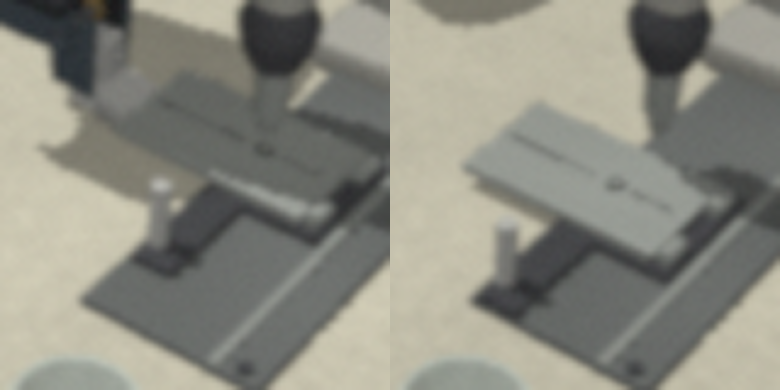

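The wedge is under the middle of the front edge, with the back-edge row unchanged at 225, so it hasn't slipped in the grip. The spot is at crop (264,149), right below the tip. The estimated lift is 3.5 mm, and the contact force agrees. Handing in.

```bash
python3 -c "
from workcell import env
print(env.job_done())"
```

```text
the job is handed in; nothing more can be done
None
```

I handed the job in with the spot about 1 mm from under the objective tip and the wedge gripped flat under the plate's front edge, lifting it an estimated 3.5 mm; no verdict came back.

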